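# Find and mark a rail's balance point

## Task

Find the balance point of the ballasted aluminium rail: push gently on its tail end to slide it along the bench, without gripping or lifting it, until it tips by itself over the fulcrum edge onto the catch, no more than 5 mm beyond balance. Then leave it tipped and mark the point: set the saddle clip astride the rail directly above the fulcrum edge and let go.

Things in the scene. Friction and masses are not known exactly. Their poses are not given: they have to be found in the camera images.
- stand: Grey balance bench, fixed. Origin: on the table under the fulcrum edge; x level along the slide, toward the overhang, z up. Flat bench top 60 mm above the table, x = -165 mm to 0, 52 mm wide. Guide strips beside the rail from x = -165 to -45 mm: 9 mm above the bench top, inner gap 33 mm, outer faces at y = +-24.5 mm. Base plate 8 mm high, 66 mm wide, x = -170 to 105 mm.
- fulcrum (a point): Middle of the fulcrum edge, the square front edge of the bench top: 60 mm above the table, on the rail's centre line. Axes as the stand.
- catch: Low black rubber crossbar on a grey block, fixed on the stand 90 mm beyond the fulcrum edge (its origin there, 8 mm above the table). Its top is 51 mm above the table, 9 mm lower than the bench top, so that the rail tips only about 5 to 6 degrees.
- rail: Closed aluminium rail, 300 mm (x) by 30 by 24 mm high, 0.58 kg, loose on the bench between the guide strips. Origin: middle of its underside; x toward the nose (slide direction), z up. Hidden ballast puts the balance point up to 20 mm from the middle, either way, different each time. It starts level, its middle 65 to 85 mm behind the fulcrum edge. Sliding it takes about 2 to 6 N.
- rail_tail (a point): Centre of the tail end face, the face to push (30 x 24 mm; 12 mm above the rail's underside; its top 15 mm stands above the guide strips). It rises 11 to 18 mm when the rail tips. A finger bearing on this face holds the tail by friction, so the rail often tips only after the finger backs off.
- rail_nose (a point): Centre of the rail's nose end face, 12 mm above its underside; it dips 11 to 18 mm when the rail tips. Within a millimetre or so of exact balance the rail may hover part-tipped; it has tipped only when it lies on the catch, and there a clip set well behind the edge, or pressed down, can tip it back.
- clip: Grey plastic saddle clip, 30 g, standing on its legs on the table. Origin: middle between the leg bottoms. Upside-down U, 14 mm long (x), 44 mm wide (y); legs 4 mm thick, 14 mm deep, 36 mm between them (3 mm play each side of the rail); bridge 14 to 19 mm up; grip tab 14 (x) by 12 mm (y), 18 to 48 mm up. Seated, its bridge lies on the rail's top, its legs down the rail's two sides.
- marker: Marker pen, 136 x 12 mm, lying on the table: a bystander, leave it alone.
- tape_roll: Roll of tape, 50 x 52 x 19 mm, lying flat: a bystander, leave it alone.
- screwdriver: Screwdriver, 182 x 25 mm, lying behind the bench: a bystander, leave it alone.
- tube_coil: Tied coil of tube, 81 x 87 x 16 mm: a bystander, leave it alone.
- tweezers: Steel tweezers, 126 x 12 x 9 mm: a bystander, leave them alone.
- flask_yellow: Large conical glass flask with yellow liquid to the right of the rail's tail, fixed: 195 mm across its foot, 318 mm tall. Origin: centre of its foot. An obstacle, keep the arm clear of it.
There are look-alikes about, which are no part of the job. What is meant by the clip is not red, and is the smaller of those in its own colour.

How it is judged (in metres and radians):
On the way:
1. the rail, pushed and then left untouched, lies tipped on the catch with its balance point at most about 6.5 mm past the edge (it bears on the catch with less than 0.5 N) (angle between rail's own z axis and vertical above 0.07 rad and contact force between rail and catch between 0.005 and 0.5 N and contact force between each of the fingers, the arm and rail below 0.05 N and contact force between clip and rail below 0.01 N), for 0.2 s.
At the end, for the whole second after the job is handed in: The rail rests tipped on the fulcrum edge and the catch, its balance point at most about 6.5 mm past the edge (less than 0.5 N on the catch); the clip sits astride the rail, fully down on its top, its middle within 7 mm of the fulcrum edge along the slide direction; both at rest (angle between rail's own z axis and vertical above 0.07 rad and contact force between rail and catch between 0.005 and 0.5 N and x of clip in the frame of fulcrum between -0.007 and 0.007 m and z of clip in the frame of rail between 0.007 and 0.013 m and angle between the z axis of clip and the z axis of rail, either way round below 0.1 rad and contact force between clip and rail above 0.1 N and linear speed of each of clip, rail below 0.01 m/s); the robot touches nothing.
It fails at once if the arm or gripper bears on the rail with more than 15 N (pushed hard or gripped) (contact force between any of the arm, the fingers and rail above 15 N).
It fails at once if the rail is lifted off the bench (z of rail in the frame of stand above 0.072 m).
It fails at once if a bystander is disturbed (moved more than 20 mm) (distance of any of marker, tape_roll, screwdriver, tube_coil, tweezers from where it was at the start of the episode above 0.02 m).
It also fails if it takes over 72 s, if anything falls off the work surface, if the arm or the gripper's body presses on something with over 40 N, if the wrist force passes 120 N, or if a joint passes its speed limit or range.

## Robot

A 7-joint arm with a two-finger parallel gripper is mounted at the origin on the work surface; the furniture and walls round the work are solid. World frame = base frame: x ahead of the robot, y to its left, z up, the work surface at z = 0. Lengths are in m, angles in degrees, forces in N, time in s.
With the tool pointing down it reaches from about 0.425 to 0.875 m from the base axis. Payload 4.7 kg.
Tool frame: the origin (TCP) lies at the very end of the fingers, on their centre line; the grasp point (between the pads) lies behind it (env.pinch_z is the z of the grasp point in the tool frame, in m); z points along the fingers, y is the direction in which the jaws open and shut (so a half turn about z gives the same grasp; the last joint's range is limited). The gripper opens to 87 mm and grips with 3 to 60 N. Pads are 19 mm wide; open, the fingers measure 117 mm over their backs; the gripper's body (75 mm by 190 mm) begins 51 mm behind the grasp point.
Start: joints at [-73.619, 18.392, -4.016, 83.108, 1.295, 78.541, -3.26], TCP at [0.175, 0.626, 0.223] pointing down, gripper open.
Joint ranges: [-163.93, 163.93], [-17.29, 119.83], [-79.2, 71.16], [3.27, 140.29], [-89.18, 269.18], [5.43, 117.66], [-154.24, 154.24]. Speed limits (degrees/s): [147.25, 147.25, 180, 180, 180, 180, 180].

## Interface

Orientations are given as [roll, pitch, yaw] about the fixed x, y, z axes, in that order (R = Rz(yaw) Ry(pitch) Rx(roll)).
In Python, from cell import readout, read_camera, env gives the robot as it stands. The module is installed in compiled form; this text tells all that it offers.
- The arm moves only by the tool servo_tool, never from a script. Its argument "plan" is a list that holds one entry, the list of rows, each a list of 5 numbers: the finger opening in m, from 0 to 0.087, then the shift along the tool's x, y, z in m, then the turn about the tool's z in rad. In form: [[[jaw, x, y, z, yaw], ...]]. A call has 1 to 12 rows; each row is the pose to reach, as a shift and turn from the pose measured when the call began, along the tool's axes at that moment; what a row does not reach only later rows make up. A row lasts 1/12 s, in which the tool goes at most 41.7 mm and 7.16 degrees, less where a joint would pass 70% of its speed; a pose out of reach is approached as far as the arm can. A call with a gripper value outside its range is refused whole. The fingers move at their own pace and stop on an object; "force" is the grip in N (left out, the last holds). Time passes only in rows, so rows that repeat a pose let the fingers close. It gives the time, the measured TCP pose, the force and the opening at its end, in the units of the state.
- readout.get_obs(): the state, without advancing time (a new reading comes with each control period).
- read_camera(name): name is "side" or "top" or "wrist"; returns a dict with "image" (420x560x3 uint8, red, green, blue), "range_z" (420x560 float32, m along the optical axis (not along the pixel's ray), 0 where there is no reading), "mtx" (3x3 intrinsics, pixels), "D" ([k1, k2, p1, p2, k3] as OpenCV has them; the pictures are not rectified), "camera_from_world" (4x4, takes a point from world to camera coordinates). Camera axes: x right, y up, looking along -z (the intrinsics and any distortion apply to the point x, -y, -z); pixel columns grow to the right and rows downward; lengths in m; the calibration is good to about 2 mm. A picture is of the moment at which its call begins.
- env.sign_off(): hands the job in, once; it reports no verdict.
The state is a dict: "time_s": time; "qpos": joint angles; "joint_velocities": joint speeds; "effort": joint torques, N m; "tool_pos": TCP position; "tool_rot": TCP orientation; "force": force on the tool from outside, world axes, zero at the start; "wrist_torque": the same for the moment, N m; "grip_width": finger opening in m.
Only numpy, scipy, OpenCV 4.12 (cv2) and the standard library are available. Lean on these libraries where they do the work, as an engineer would, in place of code of your own. Each camera call takes 0.05 s, during which the arm holds its last target. There are 200 camera calls.

## Working session

There is one attempt and no reset: what is moved stays moved. The work goes in short steps, Python scripts to look and compute and a tool call to move; the robot and the scene stay as the last step left them, time stands still between calls to the robot, and variables do not carry over. Pictures are saved under pics/ and viewed, about 8 in all and at most 12, crops included, and the job is handed in when it is done.

Besides the shell and the picture viewer there is one more tool, called after "Request:" as a command line: name --argument value ..., lists and objects as JSON in quotes. servo_tool: Moves the arm, as the interface text tells. Its arguments: {"type":"object","properties":{"plan":{"type":"array"},"force":{"type":"number"}},"required":["plan"]}

```bash
mkdir -p pics; cat > h.py <<'E'
import numpy as np, cv2
from cell import readout, read_camera, env
def cam(n):
    return read_camera(n)
def save(c,name): cv2.imwrite('pics/'+name,c['image'][:,:,::-1])
def ray(c,px):
    px=np.array(px,float).reshape(-1,1,2)
    u=cv2.undistortPoints(px,c['mtx'],np.array(c['D'])).reshape(-1,2)
    d=np.c_[u[:,0],-u[:,1],-np.ones(len(u))]
    T=np.linalg.inv(c['camera_from_world'])
    return T[:3,3], d@T[:3,:3].T
def onz(c,px,z):
    o,d=ray(c,px); return o+d*((z-o[2])/d[:,2])[:,None]
def cloud(c):
    H,W=c['range_z'].shape
    g=np.stack(np.meshgrid(np.arange(W),np.arange(H)),-1).reshape(-1,2)
    o,d=ray(c,g); P=o+d*c['range_z'].reshape(-1,1); P[c['range_z'].ravel()==0]=np.nan
    return P.reshape(H,W,3)
E
python3 - <<'E'
from h import *
print(readout.get_obs(), env.pinch_z)
for n in ['top','side']:
    c=cam(n); save(c,n+'0.png'); np.save(n+'.npy',c,allow_pickle=True); print(n,np.linalg.inv(c['camera_from_world']).round(3).tolist(),c['mtx'].tolist())
E
```

```text
{'time_s': 0.0, 'qpos': array([-73.61880704,  18.44031147,  -4.01610944,  83.17464016,
         1.29417487,  78.53930512,  -3.26005932]), 'joint_velocities': array([ 0.07993187,  0.0126855 , -0.05345025, -0.11686969, -0.02526303,
       -0.10477286,  0.08733436]), 'effort': array([ 1.91862350e-04, -4.91281843e+01, -4.03685309e-01, -3.12534535e+01,
       -6.39386033e-02,  4.36688215e-02,  1.53227193e-04]), 'tool_pos': array([0.17439793, 0.62560249, 0.22144968]), 'tool_rot': array([-1.79890941e+02,  4.65787728e-03,  1.64428880e+02]), 'force': array([-0.54934826, -0.34254876,  0.26871433]), 'wrist_torque': array([0.07251923, 0.01152828, 0.02344581]), 'grip_width': 0.08698930728235679} -0.0187
top [[-0.012, 0.992, -0.127, 0.361], [-1.0, -0.013, -0.011, 0.113], [-0.012, 0.127, 0.992, 1.169], [0.0, 0.0, 0.0, 1.0]] [[447.6486371980563, 0.0, 276.52544625813835], [0.0, 447.6486371980563, 209.4868285083699], [0.0, 0.0, 1.0]]
side [[-0.853, -0.366, 0.373, 0.864], [0.523, -0.578, 0.627, 0.711], [-0.014, 0.73, 0.684, 0.743], [0.0, 0.0, 0.0, 1.0]] [[408.3676756848233, 0.0, 280.6725340254091], [0.0, 408.3676756848233, 213.99287990643202], [0.0, 0.0, 1.0]]
```

View pics/top0.png

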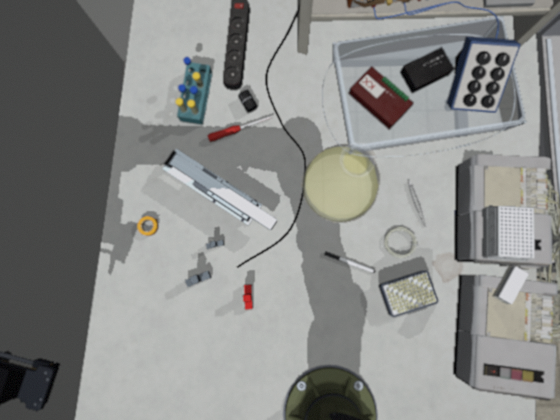

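View pics/side0.png

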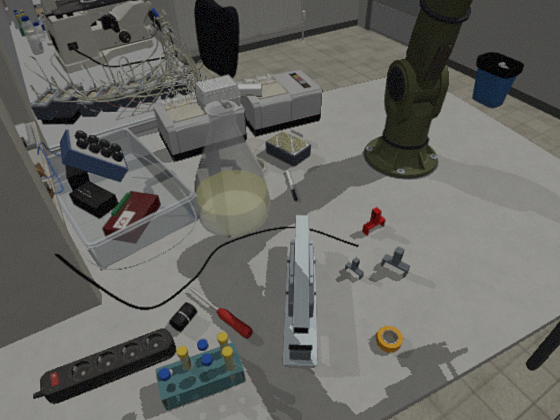

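Top view: the bench runs from about (275,222), the tail, to (170,155), the nose and catch. The grey clips are at (215,242), smaller, and (200,277), larger, with a red one at (248,297). The flask is at (340,185). The side view agrees.

```bash
python3 - <<'E'
from h import *
for n in ['top','side']:
    c=np.load(n+'.npy',allow_pickle=True).item(); P=cloud(c)
    z=P[...,2]
    roi=np.zeros(z.shape,bool)
    if n=='top': roi[140:240,150:290]=1
    else: roi[205:370,280:325]=1
    for lo,hi,t in [(.078,.09,'rail top'),(.055,.074,'bench/strips'),(.044,.054,'catch?'),(.005,.012,'base')]:
        m=(roi&(z>lo)&(z<hi)).astype(np.uint8)
        k,l,s,_=cv2.connectedComponentsWithStats(m)
        if k<2: continue
        i=1+s[1:,4].argmax(); q=P[l==i]
        (cx,cy),(a,b),ang=cv2.minAreaRect((q[:,:2]*1000).astype(np.float32))
        print(n,t,s[i,4],'c',round(cx),round(cy),'size',round(a,1),round(b,1),'ang',round(ang,2),'z',np.median(q[:,2]).round(4))
        if t=='rail top': print(cv2.boxPoints(((cx,cy),(a,b),ang)).round(1).tolist())
c=np.load('top.npy',allow_pickle=True).item(); P=cloud(c)
for r in [(215,242),(200,277)]:
    q=P[r[1]-16:r[1]+16,r[0]-16:r[0]+16].reshape(-1,3); q=q[q[:,2]>.008]
    (cx,cy),(a,b),ang=cv2.minAreaRect((q[:,:2]*1000).astype(np.float32)); print('clip',cx,cy,a,b,ang,q[:,2].max(),np.median(q[:,2]))
s=c['image'][150:235,150:290]; s2=c['image'][225:295,180:260]
cv2.imwrite('pics/crop0.png',np.hstack([cv2.resize(s[:,:,::-1],None,fx=3.3,fy=3.3,interpolation=2),cv2.resize(cv2.resize(s2[:,:,::-1],None,fx=4,fy=4,interpolation=2),(320,280))])if 0 else cv2.resize(c['image'][140:300,150:300][:,:,::-1],None,fx=3.7,fy=3.7,interpolation=2))
E
```

```text
top rail top 1473 c 548 257 size 300.5 30.6 ang 55.93 z 0.0839
[[450.79998779296875, 141.0], [476.1000061035156, 123.9000015258789], [644.5, 372.79998779296875], [619.0999755859375, 389.8999938964844]]
top bench/strips 305 c 530 266 size 165.3 11.4 ang 55.94 z 0.0657
top catch? 64 c 642 396 size 12.4 42.3 ang 52.93 z 0.0492
top base 406 c 555 309 size 272.8 22.7 ang 56.09 z 0.008
side rail top 1666 c 548 259 size 302.8 30.0 ang 55.98 z 0.0838
[[450.5, 141.8000030517578], [475.29998779296875, 125.0], [644.7000122070312, 376.0], [619.9000244140625, 392.70001220703125]]
side bench/strips 317 c 563 245 size 167.7 10.6 ang 56.02 z 0.0634
side catch? 121 c 642 401 size 10.3 43.1 ang 61.48 z 0.0488
side base 1253 c 574 298 size 276.1 66.7 ang 55.85 z 0.0075
clip 421.6014404296875 286.5460205078125 14.310773849487305 43.312904357910156 12.159368515014648 0.050753184916062066 0.020791343170979748
clip 334.73846435546875 327.987548828125 19.308795928955078 62.2038459777832 21.471830368041992 0.07131001928968472 0.028070855262883
```

View pics/crop0.png

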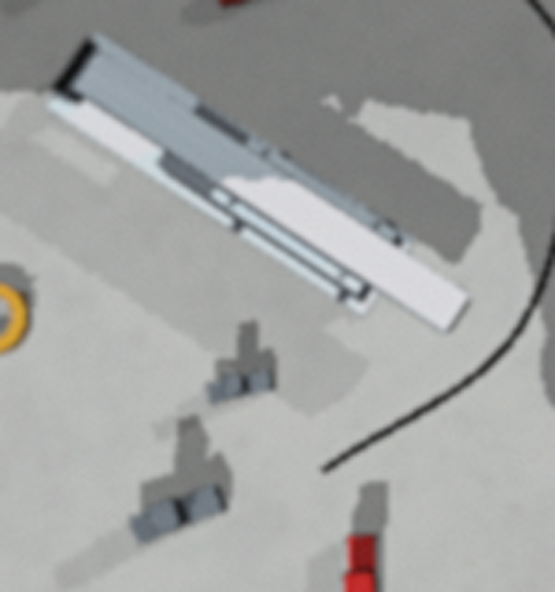

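Request:
servo_tool --plan '[[[0, -0.398, -0.435, 0, 0.323], [0, -0.398, -0.435, 0, 0.323], [0, -0.398, -0.435, 0, 0.323], [0, -0.398, -0.435, 0, 0.323], [0, -0.398, -0.435, 0, 0.323], [0, -0.398, -0.435, 0, 0.323], [0, -0.398, -0.435, 0, 0.323], [0, -0.398, -0.435, 0, 0.323], [0, -0.398, -0.435, 0, 0.323], [0, -0.398, -0.435, 0, 0.323], [0, -0.398, -0.435, 0, 0.323], [0, -0.398, -0.435, 0, 0.323]]]' --force 20

```text
time_s: 1.1
tool_pos: [0.4006, 0.178, 0.2222]
tool_rot: [-179.9, 0.0, 145.9]
force: [1.2, 0.7, 0.9]
grip_width: 0.0148
```

Request:
servo_tool --plan '[[[0, -0.077, -0.042, 0, 0], [0, -0.077, -0.042, 0, 0], [0, -0.077, -0.042, 0.02, 0], [0, -0.077, -0.042, 0.06, 0], [0, -0.077, -0.042, 0.1, 0], [0, -0.077, -0.042, 0.13, 0], [0, -0.077, -0.042, 0.147, 0], [0, -0.077, -0.042, 0.147, 0], [0, -0.077, -0.042, 0.147, 0]]]'

```text
time_s: 1.85
tool_pos: [0.4401, 0.0995, 0.0748]
tool_rot: [-179.8, -0.0, 145.9]
force: [0.7, -0.1, 0.5]
grip_width: 0.0008
```

```bash
python3 - <<'E'
from h import *
print(readout.get_obs()['force'])
c=cam('wrist'); save(c,'w1.png'); np.save('wrist.npy',c,allow_pickle=True)
P=cloud(c); print(np.linalg.inv(c['camera_from_world'])[:3,3].round(3))
m=(P[...,2]>.078)&(P[...,2]<.09); q=P[m]
print(cv2.minAreaRect((q[:,:2]*1000).astype(np.float32)))
c=cam('top');P=cloud(c); f=P[150:220,305:380]; 
o=onz(c,[(340,185)],.05); print('flask',o)
E
```

```text
[ 0.66644166 -0.0578215   0.51414798]
[0.37  0.148 0.237]
((484.1260070800781, 166.62506103515625), (177.86837768554688, 31.021657943725586), 56.008026123046875)
flask [[ 0.56516236 -0.03609683  0.05      ]]
```

View pics/w1.png

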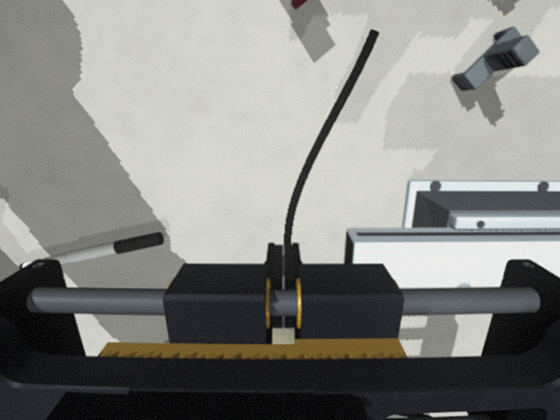

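Wrist view: the rail's tail corner is at (350,232), right of the closed fingers. The path is clear, so I'm starting to push.

Request:
servo_tool --plan '[[[0, 0, 0.005, 0, 0], [0, 0, 0.01, 0, 0], [0, 0, 0.015, 0, 0], [0, 0, 0.018, 0, 0], [0, 0, 0.021, 0, 0], [0, 0, 0.024, 0, 0], [0, 0, 0.027, 0, 0], [0, 0, 0.03, 0, 0], [0, 0, 0.033, 0, 0], [0, 0, 0.036, 0, 0], [0, 0, 0.039, 0, 0], [0, 0, 0.042, 0, 0]]]'

```text
time_s: 2.95
tool_pos: [0.4645, 0.1332, 0.0764]
tool_rot: [-179.8, 0.0, 145.9]
force: [-3.4, -5.5, 3.5]
grip_width: 0.0005
```

```bash
cat >> h.py <<'E'
U=np.array([.560,.8285]);V=np.array([-.8285,.560])
def rail(c):
    P=cloud(c); d=P[...,:2]*1000; s=d@U; t=d@V; z=P[...,2]*1000
    b=(abs(t+309.3)<11)&(s>330)&(s<760)&(z>62)&(z<110)
    # ends of rail, top plane fit z=a*s+b
    ss=s[b];zz=z[b]
    a=np.polyfit(ss,zz,1)
    for _ in range(3):
        k=abs(zz-np.polyval(a,ss))<5; a=np.polyfit(ss[k],zz[k],1)
    return np.percentile(ss[k],[.3,99.7]).round(1),round(float(np.degrees(np.arctan(a[0]))),2)
E
python3 - <<'E'
from h import *
o=readout.get_obs(); print(o['force'],o['tool_pos'][:2]*1000@U)
c0=np.load('top.npy',allow_pickle=True).item(); print('before',rail(c0))
print('now',rail(cam('top')))
E
```

```text
[-3.37452897 -5.49086619  3.48853787] 370.498474316893
before (array([370.1, 668.7]), -0.03)
now (array([486.4, 679.1]), -0.01)
```

Request:
servo_tool --plan '[[[0, 0, 0.004, 0.001, 0], [0, 0, 0.008, 0.001, 0], [0, 0, 0.012, 0.001, 0], [0, 0, 0.016, 0.001, 0], [0, 0, 0.02, 0.001, 0], [0, 0, 0.024, 0.001, 0], [0, 0, 0.028, 0.001, 0], [0, 0, 0.032, 0.001, 0], [0, 0, 0.036, 0.001, 0], [0, 0, 0.04, 0.001, 0], [0, 0, 0.043, 0.001, 0], [0, 0, 0.045, 0.001, 0]]]'

```text
time_s: 4.0
tool_pos: [0.4905, 0.1718, 0.0753]
tool_rot: [-179.9, 0.1, 145.9]
force: [-1.3, -2.1, -0.7]
grip_width: 0.0005
```

```bash
cat > chk.py <<'E'
from h import *
o=readout.get_obs(); p=o['tool_pos']*1000; f=o['force']
print('t',round(o['time_s'],2),'s',(p[:2]@U).round(1),'t',(p[:2]@V).round(1),'z',p[2].round(1),'fu',(f[:2]@U).round(2),'fz',f[2].round(2)); print('rail',rail(cam('top')))
E
python3 chk.py
```

```text
t 4.0 s 417.0 t -310.1 z 75.3 fu -2.52 fz -0.67
rail (array([540.5, 725.6]), -0.09)
```

Request:
servo_tool --plan '[[[0, 0, 0.001, 0, 0], [0, 0, 0.002, 0, 0], [0, 0, -0.002, 0, 0], [0, 0, -0.002, 0, 0], [0, 0, -0.002, 0, 0], [0, 0, 0.001, 0, 0], [0, 0, 0.0025, 0, 0], [0, 0, 0.004, 0, 0], [0, 0, 0.001, 0, 0], [0, 0, -0.001, 0, 0], [0, 0, -0.001, 0, 0], [0, 0, -0.001, 0, 0]]]'

```text
time_s: 5.05
tool_pos: [0.4902, 0.1715, 0.0755]
tool_rot: [-179.9, 0.1, 145.9]
force: [-0.2, -0.7, -0.4]
grip_width: 0.0003
```

```bash
python3 chk.py
```

```text
t 5.05 s 416.6 t -310.1 z 75.5 fu -0.69 fz -0.36
rail (array([539.9, 728.2]), -0.24)
```

Request:
servo_tool --plan '[[[0, 0, 0.003, 0, 0], [0, 0, 0.005, 0, 0], [0, 0, 0.0055, 0, 0], [0, 0, 0.001, 0, 0], [0, 0, 0.001, 0, 0], [0, 0, 0.001, 0, 0], [0, 0, 0.005, 0, 0], [0, 0, 0.007, 0, 0], [0, 0, 0.0075, 0, 0], [0, 0, 0.003, 0, 0], [0, 0, 0.003, 0, 0], [0, 0, 0.003, 0, 0]]]'

```text
time_s: 6.1
tool_pos: [0.4921, 0.1744, 0.0755]
tool_rot: [-180.0, 0.1, 145.9]
force: [-0.3, -0.1, -0.1]
grip_width: 0.0007
```

```bash
python3 chk.py
```

```text
t 6.1 s 420.1 t -310.0 z 75.5 fu -0.29 fz -0.13
rail (array([545.7, 731.5]), -0.18)
```

Request:
servo_tool --plan '[[[0, 0, 0.003, 0, 0], [0, 0, 0.005, 0, 0], [0, 0, 0.006, 0, 0], [0, 0, 0.002, 0, 0], [0, 0, 0.002, 0, 0], [0, 0, 0.002, 0, 0], [0, 0, 0.005, 0, 0], [0, 0, 0.0075, 0, 0], [0, 0, 0.008, 0, 0], [0, 0, 0.004, 0, 0], [0, 0, 0.004, 0, 0], [0, 0, 0.004, 0, 0]]]'

```text
time_s: 7.15
tool_pos: [0.4946, 0.1783, 0.0756]
tool_rot: [179.9, 0.1, 146.0]
force: [0.0, 0.6, 0.0]
grip_width: 0.0005
```

```bash
python3 chk.py
```

```text
t 7.15 s 424.7 t -309.9 z 75.6 fu 0.51 fz 0.04
rail (array([552.6, 735.4]), -0.01)
```

Request:
servo_tool --plan '[[[0, 0, 0.003, 0, 0], [0, 0, 0.0045, 0, 0], [0, 0, 0.005, 0, 0], [0, 0, 0.001, 0, 0], [0, 0, 0.001, 0, 0], [0, 0, 0.001, 0, 0], [0, 0, 0.005, 0, 0], [0, 0, 0.0065, 0, 0], [0, 0, 0.007, 0, 0], [0, 0, 0.003, 0, 0], [0, 0, 0.003, 0, 0], [0, 0, 0.003, 0, 0]]]'

```text
time_s: 8.2
tool_pos: [0.4965, 0.1813, 0.0757]
tool_rot: [179.9, 0.1, 146.0]
force: [-0.0, 0.2, 0.3]
grip_width: 0.0005
```

```bash
python3 chk.py
```

```text
t 8.2 s 428.3 t -309.8 z 75.7 fu 0.18 fz 0.32
rail (array([558.2, 738.8]), 0.07)
```

Request:
servo_tool --plan '[[[0, 0, 0.003, 0, 0], [0, 0, 0.0045, 0, 0], [0, 0, 0.005, 0, 0], [0, 0, 0.001, 0, 0], [0, 0, 0.001, 0, 0], [0, 0, 0.001, 0, 0], [0, 0, 0.005, 0, 0], [0, 0, 0.0068, 0, 0], [0, 0, 0.0072, 0, 0], [0, 0, 0.003, 0, 0], [0, 0, 0.003, 0, 0], [0, 0, 0.003, 0, 0]]]'

```text
time_s: 9.25
tool_pos: [0.4985, 0.1843, 0.0758]
tool_rot: [179.8, 0.1, 146.0]
force: [0.5, -0.9, -0.9]
grip_width: 0.0005
```

```bash
python3 chk.py
```

```text
t 9.25 s 431.9 t -309.8 z 75.8 fu -0.47 fz -0.85
rail (array([564.3, 743.2]), -0.0)
```

Request:
servo_tool --plan '[[[0, 0, 0.003, 0, 0], [0, 0, 0.0045, 0, 0], [0, 0, 0.005, 0, 0], [0, 0, 0.001, 0, 0], [0, 0, 0.001, 0, 0], [0, 0, 0.001, 0, 0], [0, 0, 0.005, 0, 0], [0, 0, 0.0068, 0, 0], [0, 0, 0.0072, 0, 0], [0, 0, 0.003, 0, 0], [0, 0, 0.003, 0, 0], [0, 0, 0.003, 0, 0]]]'

```text
time_s: 10.3
tool_pos: [0.5004, 0.1874, 0.0759]
tool_rot: [179.7, 0.1, 146.0]
force: [0.1, 0.2, 0.3]
grip_width: 0.0006
```

```bash
python3 chk.py
```

```text
t 10.3 s 435.5 t -309.7 z 75.9 fu 0.17 fz 0.33
rail (array([568.2, 747.8]), 0.11)
```

Request:
servo_tool --plan '[[[0, 0, 0.003, 0, 0], [0, 0, 0.0045, 0, 0], [0, 0, 0.005, 0, 0], [0, 0, 0.001, 0, 0], [0, 0, 0.001, 0, 0], [0, 0, 0.001, 0, 0], [0, 0, 0.005, 0, 0], [0, 0, 0.0068, 0, 0], [0, 0, 0.0072, 0, 0], [0, 0, 0.003, 0, 0], [0, 0, 0.003, 0, 0], [0, 0, 0.003, 0, 0]]]'

```text
time_s: 11.35
tool_pos: [0.5023, 0.1904, 0.076]
tool_rot: [179.7, 0.1, 146.0]
force: [-0.1, -0.3, -0.0]
grip_width: 0.0009
```

```bash
python3 chk.py
```

```text
t 11.35 s 439.0 t -309.6 z 76.0 fu -0.33 fz -0.01
rail (array([573.5, 752.8]), 0.02)
```

Request:
servo_tool --plan '[[[0, 0, 0.003, 0.001, 0], [0, 0, 0.0045, 0.001, 0], [0, 0, 0.005, 0.001, 0], [0, 0, 0.001, 0.001, 0], [0, 0, 0.001, 0.001, 0], [0, 0, 0.001, 0.001, 0], [0, 0, 0.005, 0.001, 0], [0, 0, 0.0068, 0.001, 0], [0, 0, 0.0072, 0.001, 0], [0, 0, 0.003, 0.001, 0], [0, 0, 0.003, 0.001, 0], [0, 0, 0.003, 0.001, 0]]]'

```text
time_s: 12.4
tool_pos: [0.5043, 0.1934, 0.0752]
tool_rot: [179.6, 0.2, 146.0]
force: [0.1, 0.8, -0.3]
grip_width: 0.0003
```

```bash
python3 chk.py
```

```text
t 12.4 s 442.7 t -309.5 z 75.2 fu 0.71 fz -0.3
rail (array([578.1, 755.6]), -0.01)
```

Request:
servo_tool --plan '[[[0, 0, 0.003, 0, 0], [0, 0, 0.0045, 0, 0], [0, 0, 0.005, 0, 0], [0, 0, 0.001, 0, 0], [0, 0, 0.001, 0, 0], [0, 0, 0.001, 0, 0], [0, 0, 0.005, 0, 0], [0, 0, 0.0068, 0, 0], [0, 0, 0.0072, 0, 0], [0, 0, 0.003, 0, 0], [0, 0, 0.003, 0, 0], [0, 0, 0.003, 0, 0]]]'

```text
time_s: 13.45
tool_pos: [0.5062, 0.1963, 0.0755]
tool_rot: [179.5, 0.2, 146.0]
force: [-0.0, 0.8, -0.0]
grip_width: 0.0001
```

```bash
python3 chk.py
```

```text
t 13.45 s 446.1 t -309.5 z 75.5 fu 0.62 fz -0.02
rail (array([581.4, 759.3]), -5.52)
```

Tipped to 5.5°, with the last pushes covering about 4 mm. I'm backing off and moving to the clip.

Request:
servo_tool --plan '[[[0, 0, -0.01, 0, 0], [0, 0, -0.03, 0, 0], [0, 0, -0.03, -0.03, 0], [0, 0, -0.03, -0.07, 0], [0, 0, -0.03, -0.105, 0.1], [0.03, 0.04, -0.01, -0.105, 0.2], [0.03, 0.08, 0.01, -0.105, 0.32], [0.03, 0.12, 0.027, -0.105, 0.44], [0.03, 0.1205, 0.027, -0.105, 0.56], [0.03, 0.1205, 0.027, -0.105, 0.68], [0.03, 0.1205, 0.027, -0.105, 0.764], [0.03, 0.1205, 0.027, -0.105, 0.764]]]'

```text
time_s: 14.5
tool_pos: [0.4203, 0.2855, 0.1804]
tool_rot: [179.5, -0.2, 102.2]
force: [1.0, -0.5, -0.3]
grip_width: 0.0289
```

```bash
python3 - <<'E'
from h import *
o=readout.get_obs(); print(o['force'],o['tool_pos'],o['tool_rot'],o['time_s'])
c=cam('top'); print(rail(c))
c=cam('wrist'); save(c,'w2.png'); P=cloud(c)
d=np.hypot(P[...,0]-.4216,P[...,1]-.2865)<.05
for lo,hi in [(.008,.06),(.01,.024),(.04,.06)]:
    q=P[d&(P[...,2]>lo)&(P[...,2]<hi)]
    if len(q)>5: print(lo,len(q),cv2.minAreaRect((q[:,:2]*1000).astype(np.float32)),q[:,2].max())
E
```

```text
[ 1.02216009 -0.46756778 -0.34168493] [0.42025439 0.28552918 0.18041836] [179.53263681  -0.21285184 102.15752997] 14.5
(array([461.8, 759.2]), -5.43)
0.008 517 ((418.63116455078125, 288.30206298828125), (13.906828880310059, 43.942440032958984), 12.779268264770508) 0.04990435185023534
0.01 283 ((418.3172912597656, 288.23046875), (13.390423774719238, 43.93024826049805), 12.413432121276855) 0.023848877960646442
0.04 184 ((418.85980224609375, 287.97991943359375), (13.466071128845215, 13.168743133544922), 11.947820663452148) 0.04990435185023534
```

View pics/w2.png

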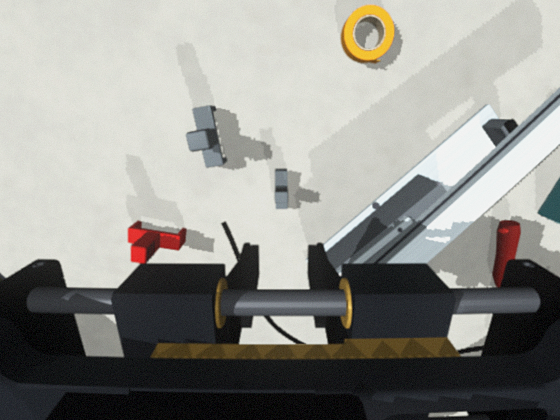

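Wrist view: the small grey clip at (281,188) is centred between the fingers at x≈281. The tipped rail is to the right. I'm descending to grasp.

Request:
servo_tool --plan '[[[0.034, 0.002, 0, 0.04, 0], [0.034, 0.002, 0, 0.08, 0], [0.034, 0.002, 0, 0.115, 0], [0.034, 0.002, 0, 0.14, 0], [0.034, 0.002, 0, 0.155, 0], [0.034, 0.002, 0, 0.155, 0], [0.01, 0.002, 0, 0.155, 0], [0.01, 0.002, 0, 0.155, 0], [0.01, 0.002, 0, 0.155, 0], [0.01, 0.002, 0, 0.155, 0], [0.01, 0.002, 0, 0.155, 0], [0.01, 0.002, 0, 0.155, 0]]]' --force 10

```text
time_s: 15.6
tool_pos: [0.4221, 0.2885, 0.0268]
tool_rot: [179.4, -0.3, 102.4]
force: [-1.0, -0.8, 6.1]
grip_width: 0.0138
```

Request:
servo_tool --plan '[[[0.01, 0, 0, -0.01, 0], [0.01, 0, 0, -0.035, 0], [0.01, 0, 0, -0.07, 0], [0.01, 0, 0, -0.11, -0.08], [0.01, 0, 0.02, -0.143, -0.18], [0.01, 0, 0.05, -0.143, -0.3], [0.01, -0.001, 0.085, -0.143, -0.42], [0.01, -0.002, 0.12, -0.143, -0.54], [0.01, -0.002, 0.15, -0.143, -0.66], [0.01, -0.002, 0.168, -0.143, -0.76], [0.01, -0.002, 0.174, -0.143, -0.76], [0.01, -0.002, 0.174, -0.143, -0.76]]]'

```text
time_s: 16.6
tool_pos: [0.5921, 0.3224, 0.1713]
tool_rot: [179.4, 0.2, 145.7]
force: [-1.0, -0.1, -1.2]
grip_width: 0.014
```

```bash
python3 - <<'E'
from h import *
o=readout.get_obs(); p=o['tool_pos']*1000; print(o['force'],p,o['tool_rot'],o['time_s'],'s,t',p[:2]@U,p[:2]@V)
ct=cam('top'); print(rail(ct))
c=cam('wrist'); save(c,'w3.png'); 
for n,c in [('wrist',c),('side',cam('side')),('top',ct)]:
    if n=='side': save(c,'side3.png')
    P=cloud(c)*1000; s=P[...,:2]@U; t=P[...,:2]@V; z=P[...,2]
    m=(z>138)&(z<166)&(abs(s-p[:2]@U)<7.5)&(abs(t+309)<40)
    m2=(z>138)&(z<156)&(abs(s-p[:2]@U)<14)&(abs(t+309)<40)
    for k in (m,m2):
        if k.sum()>5: print(n,'clip-ish',k.sum(),'s',np.percentile(s[k],[2,98]),'t',np.percentile(t[k],[1,50,99]),'z',np.percentile(z[k],[2,98]))
    for a,b in [(520,560),(640,690)]:
        r=(s>a)&(s<b)&(z>70)&(z<100)&(abs(t+309)<25)
        if r.sum()>20: print(n,'rail',a,r.sum(),np.percentile(t[r],[1,99]))
E
```

```text
[-1.0382799  -0.0821543  -1.15446898] [592.13864404 322.42809764 171.27488658] [179.43116506   0.21038822 145.7317212 ] 16.6 s,t 598.7293195549344 -310.0271319053905
(array([461.8, 546.8]), -4.85)
wrist clip-ish 774 s [592.0609815  605.19666393] t [-303.93948204 -292.86036421 -287.18556895] z [147.01991269 164.97675112]
wrist clip-ish 112 s [592.06815522 605.19016453] t [-288.63368392 -287.69960697 -287.07597738] z [146.31627683 155.78025618]
wrist rail 520 1826 [-321.4447564  -286.81876425]
wrist rail 640 1771 [-321.70110452 -292.09004405]
side rail 640 403 [-322.66370591 -294.48481137]
top rail 520 151 [-331.19887438 -288.3163313 ]
```

View pics/w3.png

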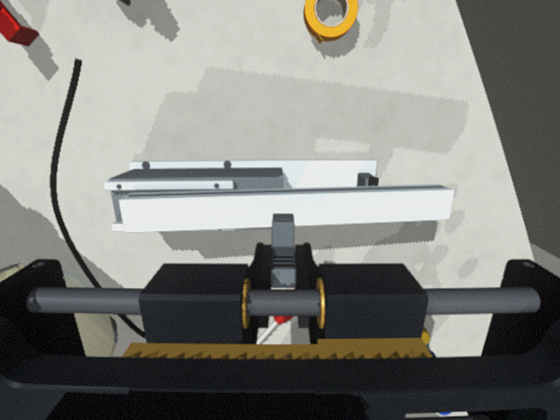

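View pics/side3.png

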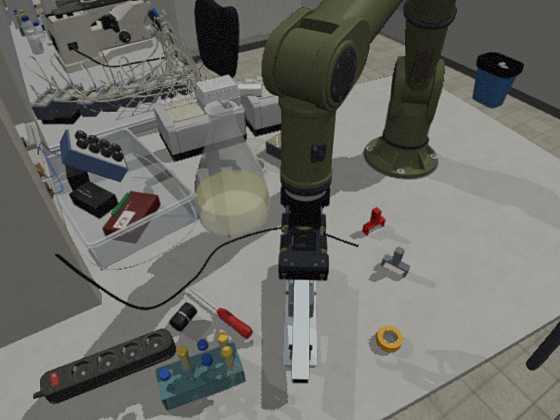

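Wrist view: the held clip is at (284,215–290), upright over the rail, whose top spans (120–452, 188–230). The catch is at (370,180) and the rail is tipped. One more wrist measurement for the rail's centre line and the bench front edge.

```bash
python3 - <<'E'
from h import *
o=readout.get_obs(); p=o['tool_pos']*1000
c=cam('wrist'); P=cloud(c)*1000; s=P[...,:2]@U; t=P[...,:2]@V; z=P[...,2]
pl=84-(s-600)*np.tan(np.radians(5.5))
top=(abs(z-pl)<3)&(abs(t+308)<30)&(s>440)&(s<780)
q=np.c_[s[top],t[top]].astype(np.float32); print('rail top',len(q),cv2.minAreaRect(q), 'ends',np.percentile(q[:,0],[.3,99.7]),'plane',np.polyfit(s[top],z[top],1))
for a in range(480,760,20):
    k=top&(s>a)&(s<a+20)
    if k.sum()>30: print(a,k.sum(),np.percentile(t[k],[1,99]).round(1),end=' | ')
b=(abs(z-60)<2.5)&(t>-291)&(t<-284)&(s>520)&(s<640); print('\nbench',b.sum(),np.percentile(s[b],[.5,99]))
st=(abs(z-69)<2.5)&(t>-294)&(t<-283)&(s<600)&(s>400); print('strip',st.sum(),np.percentile(s[st],[.5,99.5]))
b=(z<10)&(z>6)&(t>-283)&(t<-274)&(s>400)&(s<740); print('base',b.sum(),np.percentile(s[b],[.5,99.5]))
E
```

```text
rail top 10336 ((611.033203125, -307.04876708984375), (30.855615615844727, 298.935546875), 89.91179656982422) ends [463.58450348 758.94835937] plane [-9.47203474e-02  1.40865232e+02]
480 814 [-321.4 -291.8] | 500 801 [-321.5 -291.8] | 520 798 [-321.2 -291.9] | 540 774 [-321.3 -291.9] | 560 756 [-321.3 -292. ] | 580 567 [-320.8 -292. ] | 600 576 [-321.3 -292. ] | 620 707 [-321.4 -292.2] | 640 692 [-321.7 -292.1] | 660 667 [-321.6 -292.3] | 680 659 [-321.7 -292.2] | 700 631 [-321.8 -292.2] | 720 612 [-321.7 -292.2] | 740 575 [-321.7 -293.1] | 
bench 341 [554.87727537 599.09309084]
strip 1180 [435.80341134 595.43606224]
base 1722 [431.5291267  702.38867111]
```

Request:
servo_tool --plan '[[[0.01, 0.002, 0.0015, 0.01, 0], [0.01, 0.002, 0.0015, 0.03, 0], [0.01, 0.002, 0.0015, 0.045, 0], [0.01, 0.002, 0.0015, 0.052, 0], [0.01, 0.002, 0.0015, 0.052, 0], [0.01, 0.002, 0.0015, 0.052, 0]]]'

```text
time_s: 17.3
tool_pos: [0.5889, 0.3261, 0.1198]
tool_rot: [179.4, 0.1, 145.9]
force: [0.1, 0.5, 0.0]
grip_width: 0.0138
```

```bash
python3 - <<'E'
from h import *
o=readout.get_obs(); p=o['tool_pos']*1000; print(p,p[:2]@U,p[:2]@V,o['force'],o['time_s'])
c=cam('wrist'); save(c,'w4.png'); P=cloud(c)*1000; s=P[...,:2]@U; t=P[...,:2]@V; z=P[...,2]
pl=84-(s-600)*np.tan(np.radians(5.4))
for a,b in [(540,580),(630,670)]:
    k=(abs(z-pl)<3)&(abs(t+308)<30)&(s>a)&(s<b); print('rail',np.percentile(t[k],[1,99]))
k=(z>90)&(z<112)&(abs(s-p[:2]@U)<12)&(abs(t+309)<40)
print('clip',k.sum(),np.percentile(s[k],[1,99]),np.percentile(t[k],[1,99]),np.percentile(z[k],[1,99]))
b=(abs(z-60)<2.5)&(t>-291)&(t<-284)&(s>520)&(s<640); print('bench',b.sum(),np.percentile(s[b],[.5,99]))
cv2.imwrite('pics/w4c.png',cv2.resize(c['image'][120:330,130:430][:,:,::-1],None,fx=2.5,fy=2.5))
E
```

```text
[588.91872258 326.1195587  119.77909797] 599.9845390284377 -305.2922087904222 [0.05906162 0.45382251 0.00908693] 17.3
rail [-321.36351019 -291.98838544]
rail [-321.57115287 -292.17083758]
clip 502 [593.35503967 607.04722775] [-300.34219571 -283.54640805] [ 94.90942022 111.99042666]
bench 497 [554.69388205 599.046494  ]
```

View pics/w4c.png

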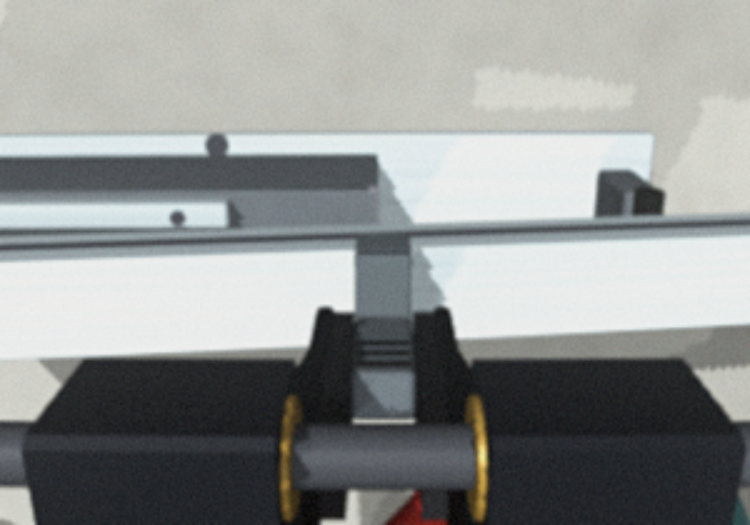

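The crop shows the clip bridge at x 355–412 over the bench front edge at x≈378. The clip sits about 1.4 mm too far to +v. I'm correcting that and lowering.

Request:
servo_tool --plan '[[[0.01, -0.002, 0, 0, 0], [0.01, -0.002, 0, 0, 0], [0.01, -0.002, 0, 0.004, 0], [0.01, -0.002, 0, 0.008, 0], [0.01, -0.002, 0, 0.012, 0], [0.01, -0.002, 0, 0.016, 0], [0.01, -0.002, 0, 0.019, 0], [0.01, -0.002, 0, 0.021, 0], [0.01, -0.002, 0, 0.021, 0]]]'

```text
time_s: 18.1
tool_pos: [0.591, 0.3251, 0.0988]
tool_rot: [179.4, 0.1, 145.9]
force: [0.6, 0.9, -0.6]
grip_width: 0.014
```

```bash
python3 - <<'E'
from h import *
o=readout.get_obs(); p=o['tool_pos']*1000; print(p,p[:2]@U,p[:2]@V,o['force'],o['time_s'])
c=cam('wrist'); P=cloud(c)*1000; s=P[...,:2]@U; t=P[...,:2]@V; z=P[...,2]
k=(abs(t+307)<13)&(s>460)&(s<760)&(abs(s-600)>35)&(z>65)&(z<105); print('rail slope',np.polyfit(s[k],z[k],1))
for a,b in [(540,580),(630,670)]:
    k=(abs(z-84+(s-600)*.0945)<3)&(abs(t+308)<30)&(s>a)&(s<b); print('rail',np.percentile(t[k],[1,99]))
k=(z>72)&(z<91)&(abs(s-p[:2]@U)<9)&(t>-289.5)&(t<-275)
print('clip',k.sum(),np.percentile(s[k],[1,99]),np.percentile(t[k],[1,99]),np.percentile(z[k],[1,99]))
k=(z>85.5)&(z<93)&(abs(s-p[:2]@U)<9)&(abs(t+307)<30); print('bridge',np.percentile(t[k],[1,99]),np.percentile(z[k],[5,50,95]))
E
```

```text
[591.04148978 325.14167884  98.78373004] 600.3631151995301 -307.5985341318559 [ 0.60184232  0.9258662  -0.58506905] 18.1
rail slope [-9.45207946e-02  1.40887633e+02]
rail [-315.49075344 -291.90862892]
rail [-320.68605957 -292.15911451]
clip 259 [593.78485435 607.40144596] [-289.25603776 -285.84915032] [73.85863259 90.90648087]
bridge [-302.72693189 -286.02640665] [87.90292131 90.87910635 91.96624899]
```

Request:
servo_tool --plan '[[[0.01, 0, 0, 0.001, 0], [0.01, 0, 0, 0.001, 0], [0.016, 0, 0, 0.001, 0], [0.02, 0, 0, 0.001, 0], [0.03, 0, 0, 0.001, 0], [0.04, 0, 0, 0.001, 0], [0.04, 0, 0, 0.001, 0], [0.04, 0, 0, -0.01, 0], [0.04, 0, 0, -0.03, 0], [0.04, 0, 0, -0.06, 0], [0.04, 0, 0, -0.09, 0], [0.04, 0, 0, -0.09, 0]]]'

```text
time_s: 19.15
tool_pos: [0.594, 0.326, 0.1976]
tool_rot: [178.7, 0.4, 145.9]
force: [0.6, 0.2, 1.6]
grip_width: 0.0397
```

```bash
python3 - <<'E'
from h import *
o=readout.get_obs(); p=o['tool_pos']*1000; print(p,o['force'],o['time_s'])
c=cam('wrist'); save(c,'w5.png'); P=cloud(c)*1000; s=P[...,:2]@U; t=P[...,:2]@V; z=P[...,2]
k=(abs(t+307)<13)&(s>460)&(s<760)&(abs(s-600)>35)&(z>65)&(z<105); f=np.polyfit(s[k],z[k],1); print('rail slope',f)
k=(z>75)&(z<125)&(abs(s-600)<25)&(abs(t+307)<30)&(z-np.polyval(f,s)>2)
print('clip',k.sum(),'s',np.percentile(s[k],[1,99]),'t',np.percentile(t[k],[1,99]),'h over rail',np.percentile((z-np.polyval(f,s))[k],[1,20,50,99]))
b=(abs(z-60)<2.5)&(t>-291)&(t<-284)&(s>520)&(s<640); print('bench',b.sum(),np.percentile(s[b],[.5,99]))
cv2.imwrite('pics/w5c.png',cv2.resize(c['image'][120:330,130:430][:,:,::-1],None,fx=2.5,fy=2.5))
E
```

```text
[593.96955302 325.95543157 197.62844693] [0.63454233 0.20100388 1.56587886] 19.15
rail slope [-9.47827315e-02  1.40953899e+02]
clip 721 s [594.39889099 610.43880407] t [-329.1178553  -286.46758687] h over rail [ 3.10125079  4.63529699  6.46610438 35.11903093]
bench 283 [555.07196438 598.45698943]
```

View pics/w5c.png

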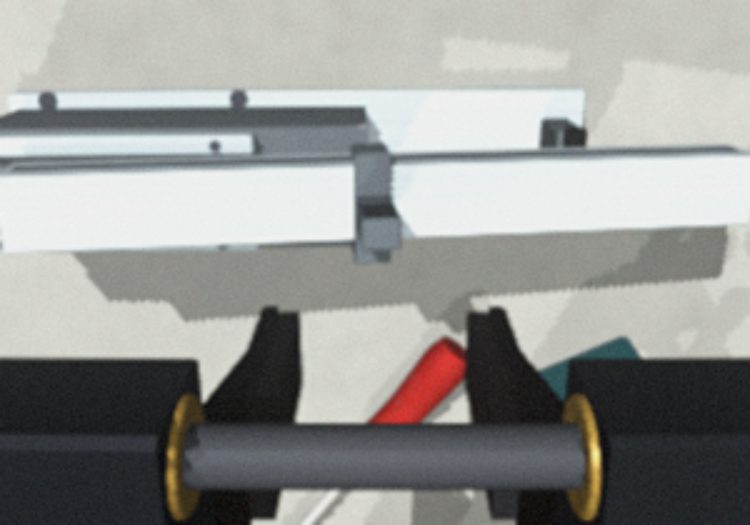

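The crop shows the clip down on the rail at (375,205), over the bench front edge at x≈370. The rail is still on the catch and the gripper is clear.

```bash
python3 -c "
from h import *
env.sign_off()"
```

```text
the job is handed in; nothing more can be done
```

The rail is tipped on the catch with the clip astride it above the fulcrum edge, and the job was handed in at about 19 s of the 72 s allowed. The sign-off gives no verdict.

**Rail:** I pushed it with closed fingers in steps of about 2 mm, backing off after each, until it tipped by itself. It tipped during the last pair of pushes, about 4 mm in all, so it should be less than 5 mm past balance. I could not measure the load on the catch directly. The highest push force I read was about 7 N at the end of a move (limit 15 N).

**Clip:** I picked up the smaller grey clip, set it down and released it.

**Last checks (wrist camera, after release):**
- **Tilt:** the rail lay at 5.4° (0.094 rad), unchanged by the clip.
- **Seating:** the clip's bridge top was about 5 mm above the rail's top, which matches fully seated, with its legs down both sides.
- **Position:** the clip's middle was about 1 to 2 mm ahead of the edge as the wrist camera sees it.
- **Clearance:** the gripper was well clear. I saw no sign of a disturbed bystander, but I did not measure their positions.

**Disagreement:** the wrist and top cameras differed by about 2 mm on the rail's centre line. I used the wrist camera's clip-to-rail offset, and the clip went on without jamming.

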